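Tip the sample capsule out of the blue-banded tube

TASK

Two upright pipe tubes hang in tilting stands on the lab bench, each with a yellow sample capsule too deep inside to grip. Tip the blue-banded tube over towards its catch tray, mouth well down, so that its capsule slides out and comes to rest in that tray, then let go. Leave the green-banded tube as it stands.

Things in the scene. Friction and masses are not known exactly. Their poses are not given: they have to be found in the camera images.
- blue_stand: Fixed steel stand, plate 300 x 130 mm; two posts 30 mm wide in x, 138 high, at y = +-40. Origin on the bench below the tube's pivot axis, which is parallel to its y and 120 mm above the bench; z up. The tube's mouth tips to the stand's +x, over a grey open tray: x 40 to 230 mm, y -60 to 60, floor 10 mm above the bench, rim 41 (71 at the far end).
- blue_tube (a joint): Tilt in rad: 0 upright, 1.57 level, 2.2 the end stop. White pipe, 48 mm diameter, 4 mm wall, 150 long, closed below, pivoted half-way (rim at 195 mm when upright); blue collar and blue band under the rim. Stiff pivot (0.15 N m): takes 2 to 5 N near the rim, stays where left. The capsule slides out once the mouth points 20 degrees or more below level.
- blue_capsule: Yellow plastic cylinder with two black bands, 28 mm diameter, 50 long, 40 to 85 g, smooth. Starts standing on the floor of the blue-banded tube, its top 95 mm below the rim. Origin at its centre, z along its length.
- green_tube (a joint): Tilt in rad of the other tube, alike but with green collar and band, on its own stand with its own capsule: to be left upright (0).

How it is judged (in metres and radians):
On the way:
1. the blue-banded tube is tipped past level, mouth down (value of joint blue_tube above 1.65 rad), for 0.1 s.
At the end, for the whole second after the job is handed in: The blue-banded tube's capsule lies at rest (under 30 mm/s) in its own stand's catch tray: its centre within the tray's outline and under 50 mm above the bench. The green-banded tube is upright within 0.2 rad (x of blue_capsule in the frame of blue_stand between 0.04 and 0.23 m and y of blue_capsule in the frame of blue_stand between -0.06 and 0.06 m and z of blue_capsule in the frame of blue_stand below 0.05 m and linear speed of blue_capsule below 0.03 m/s and value of joint green_tube below 0.2 rad); the robot touches nothing.
It fails at once if the green-banded tube is tilted more than 0.35 rad (value of joint green_tube above 0.35 rad).
It also fails if it takes over 40 s, if anything falls off the work surface, if the arm or the gripper's body presses on something with over 40 N, if the wrist force passes 120 N, or if a joint passes its speed limit or range.

ROBOT

A 7-joint arm with a two-finger parallel gripper is mounted at the origin on the work surface. World frame = base frame: x ahead of the robot, y to its left, z up, the work surface at z = 0. Lengths are in mm, angles in rad, forces in N, time in s.
With the tool pointing down it reaches from about 425 to 800 mm from the base axis. Payload 8.3 kg.
Tool frame: the origin (TCP) lies between the finger pads; the fingertips stand 19 mm ahead of it and the grasp point (between the pads) is the TCP (arm.tip_reach is the z of the fingertips in the tool frame, in mm); z points along the fingers, x is the direction in which the jaws open and shut, and the axes are right-handed (so a half turn about z gives the same grasp; the last joint's range is limited). The gripper opens to 85 mm and grips with 20 to 120 N. Pads are 22 mm wide; open, the fingers measure 114 mm over their backs; the gripper's body (76 mm by 85 mm) begins 54 mm behind the grasp point. The pads swing forward as they close: fully open they stand 13 mm farther back than shut.
Start: joints at [-1.378, 0.383, 0.016, 1.37, -0.006, 1.388, -0.046], TCP at [158.084, 604.658, 220.979] pointing down, gripper open.
Joint ranges: [-2.95, 2.95], [-0.25, 2.06], [-1.52, 1.56], [0.18, 2.33], [-1.44, 4.58], [0.02, 2.06], [-3.01, 3.01]. Speed limits (rad/s): [2.39, 2.39, 3.01, 3.01, 3.14, 3.14, 3.14].

INTERFACE

Orientations are given as a rotation vector (axis times angle).
In Python, from station import monitor, imaging, arm gives the robot as it stands. The module is installed in compiled form; this text tells all that it offers.
- The arm moves only by the tool move_arm, never from a script. Its argument "moves" is a list of rows, each an object with "offset": the shift along the tool's x, y, z in m, a list of three; "angular": the turn, a rotation vector about the tool's x, y, z in rad, a list of three; "claw": the opening, from 0 (shut) to 1 (fully open). In form: [{"offset": [x, y, z], "angular": [rx, ry, rz], "claw": claw}, ...]. A call has 1 to 12 rows; each row shifts and turns the commanded pose from where the row before left it, along the tool's axes as they then stand; what a row does not reach is not made up. A row lasts 1/8 s, in which the tool goes at most 62.5 mm and 10.7 degrees, less where a joint would pass 70% of its speed; a pose out of reach is approached as far as the arm can. A call is refused whole if a number of a shift passes 0.0625 or a number of a turn 0.188, either way. A call with a gripper value outside its range is refused whole. The fingers move at their own pace and stop on an object; "force" is the grip in N (left out, the last holds). Time passes only in rows, so rows that do not move let the fingers close. It gives the time, the measured TCP pose, the force and the opening at its end, in the units of the state.
- monitor.read_state(): the state, without advancing time (a new reading comes with each control period).
- imaging.grab_frame(name): name is "scene" or "top" or "wrist"; returns a dict with "frame" (420x560x3 uint8, red, green, blue), "fx", "fy", "cx", "cy" (pixels), "T" (4x4, takes a point from camera to world coordinates). Camera axes: x right, y up, looking along -z (the intrinsics and any distortion apply to the point x, -y, -z); pixel columns grow to the right and rows downward; lengths in mm; the calibration is good to about 2 mm. A picture is of the moment at which its call begins. There is no depth.
- arm.sign_off(): hands the job in, once; it reports no verdict.
The state is a dict: "time": time; "qpos": joint angles; "joint_velocities": joint speeds; "tau": joint torques, N m; "eef_pos": TCP position; "tcp_rot": TCP orientation; "wrist_force": force on the tool from outside, world axes, zero at the start; "torque": the same for the moment, N m; "gripper_width": opening from 0.0 (shut) to 1.0 (fully open).
Only numpy, scipy, OpenCV 4.12 (cv2) and the standard library are available. Lean on these libraries where they do the work, as an engineer would, in place of code of your own. Each camera call takes 0.05 s, during which the arm holds its last target.

## Working session

There is one attempt and no reset: what is moved stays moved. The work goes in short steps, Python scripts to look and compute and a tool call to move; the robot and the scene stay as the last step left them, time stands still between calls to the robot, and variables do not carry over. Pictures are saved under pics/ and viewed, and the job is handed in when it is done.

Besides the shell and the picture viewer there is one more tool, called after "Call:" as a command line: name --argument value ..., lists and objects as JSON in quotes. move_arm: Moves the arm, as the interface text tells. Its arguments: {"type":"object","properties":{"moves":{"type":"array"},"force":{"type":"number"}},"required":["moves"]}

```bash
mkdir -p pics; python3 - <<'E'
from station import monitor, imaging, arm
import cv2,numpy as np,pickle
s=monitor.read_state();print(s, arm.tip_reach)
d={}
for n in ("scene","top"):
    f=imaging.grab_frame(n);d[n]=f
    cv2.imwrite(f"pics/{n}0.png",f["frame"][:,:,::-1]);print(n,f["fx"],f["fy"],f["cx"],f["cy"],f["T"].round(3).tolist(),[k for k in f])
pickle.dump(d,open("f0.pkl","wb"))
E
```

```text
{'time': 0.0, 'qpos': array([-1.37788866,  0.38423912,  0.01637674,  1.37118263, -0.00632851,
        1.38820561, -0.04650618]), 'joint_velocities': array([ 0.00103032,  0.00067333,  0.0002244 ,  0.00057414, -0.00146644,
       -0.00110728,  0.00085325]), 'tau': array([-1.15277242e-03, -6.27612162e+01,  8.43360554e-01, -3.71816754e+01,
        1.64682342e-02,  1.43526087e-02,  1.93326844e-05]), 'eef_pos': array([157.96370452, 604.15235477, 219.96541485]), 'tcp_rot': array([ 2.48563684e+00,  1.91925308e+00, -2.45899441e-03]), 'wrist_force': array([ 0.59346597, -0.18718551, -0.25407531]), 'torque': array([-0.04577763,  0.04433807, -0.0543727 ]), 'gripper_width': 1.0022645263778645} 19.0
scene 389.0834579234599 389.0834579234599 276.2619327478839 210.9522764548799 [[0.653, -0.47, 0.594, 928.914], [0.757, 0.403, -0.514, -356.952], [0.003, 0.785, 0.619, 508.418], [0.0, 0.0, 0.0, 1.0]] ['frame', 'fx', 'fy', 'cx', 'cy', 'T']
top 521.0719695060528 521.0719695060528 285.5319543193568 209.37977608909546 [[-0.007, 0.984, -0.177, 396.67], [-1.0, -0.007, 0.002, 7.168], [0.0, 0.177, 0.984, 971.061], [0.0, 0.0, 0.0, 1.0]] ['frame', 'fx', 'fy', 'cx', 'cy', 'T']
```

View pics/scene0.png

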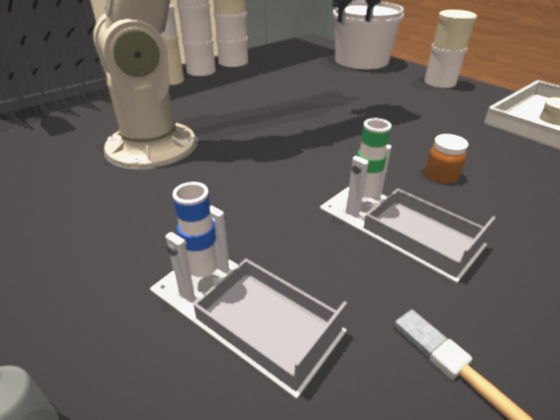

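View pics/top0.png

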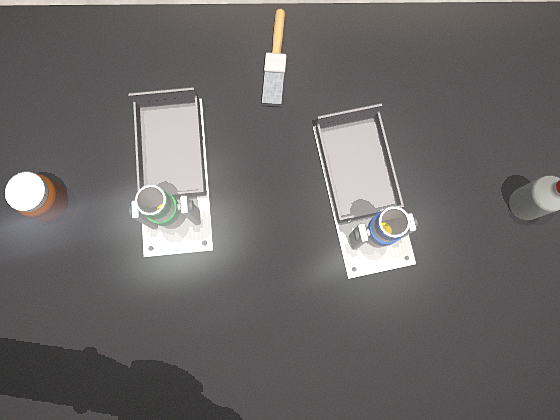

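The scene view shows the blue tube at about (195,230), with its tray to the lower right. The top view shows the blue rim at about (395,222), the plate's near corners at (348,277) and (415,264), and the tray extending up the image, which is world +x.

```bash
cat > h.py <<'E'
import numpy as np,pickle
def ray(f,u,v):
    T=f["T"];d=np.array([(u-f["cx"])/f["fx"],-(v-f["cy"])/f["fy"],-1.]);return T[:3,3],T[:3,:3]@d
def onz(f,u,v,z):
    o,d=ray(f,u,v);return o+d*(z-o[2])/d[2]
def proj(f,P):
    T=f["T"];c=T[:3,:3].T@(np.asarray(P,float)-T[:3,3]);return (f["cx"]+f["fx"]*c[0]/-c[2], f["cy"]-f["fy"]*c[1]/-c[2])
E
python3 - <<'E'
import cv2,pickle,numpy as np
from h import *
d=pickle.load(open("f0.pkl","rb"))
for n,(x0,y0,x1,y1) in dict(top=(300,90,430,290),scene=(140,160,260,320)).items():
    c=d[n]["frame"][y0:y1,x0:x1,::-1];c=cv2.resize(c,None,fx=600/(y1-y0)*1,fy=600/(y1-y0),interpolation=cv2.INTER_CUBIC);cv2.imwrite(f"pics/{n}crop.png",c);print(n,c.shape)
t=d["top"]
for u,v in [(348,277),(415,264),(355,268),(407,262)]: print("plate",onz(t,u,v,4).round(1))
print("rim",onz(t,395,222,195).round(1))
for u,v in [(314,122),(382,106)]: print("far rim",onz(t,u,v,71).round(1))
E
```

```text
top (600, 390, 3)
scene (600, 450, 3)
plate [ 443.4 -108.6    4. ]
plate [ 466.4 -233.3    4. ]
plate [ 459.8 -122.     4. ]
plate [ 470.2 -218.6    4. ]
rim [ 515.9 -158.8  195. ]
far rim [719.  -46.8  71. ]
far rim [ 748.7 -171.1   71. ]
```

View pics/topcrop.png

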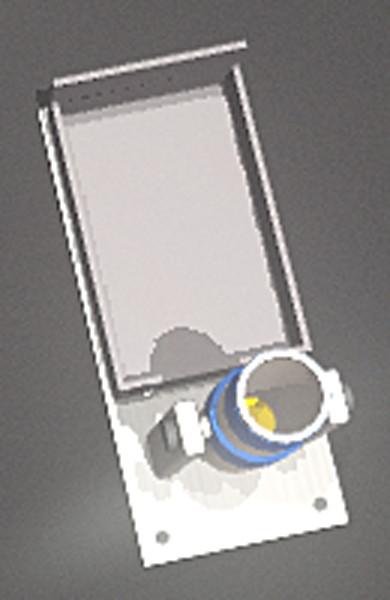

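View pics/scenecrop.png

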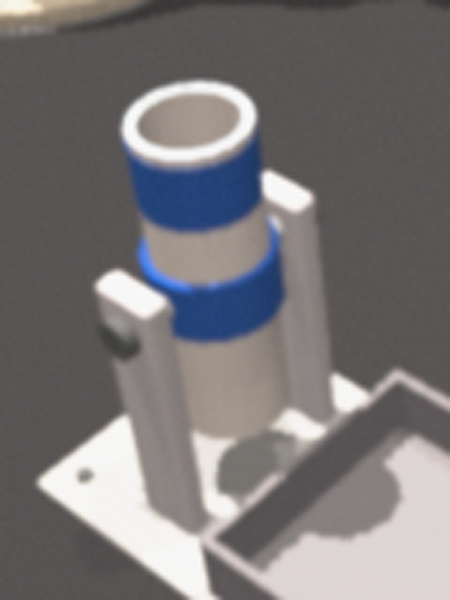

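```bash
python3 - <<'E'
import numpy as np
from h import *
from scipy.spatial.transform import Rotation as R
print(R.from_rotvec([2.4856,1.9193,-.0025]).as_matrix().round(3))
d=pickle.load(open("f0.pkl","rb"));t=d["top"];s=d["scene"]
c=lambda x,y:(300+x/3,90+y/3)
a,b=onz(t,*c(235,68),41),onz(t,*c(305,345),41);print("right side",a,b,np.arctan2(*(a-b)[[1,0]]))
a,b=onz(t,*c(55,82),71),onz(t,*c(245,44),71);print("far",a,b,np.arctan2(-(a-b)[0],(a-b)[1]))
a,b=onz(t,*c(115,393),41),onz(t,*c(308,348),41);print("near",a,b,np.arctan2(-(a-b)[0],(a-b)[1]))
a,b=onz(t,*c(44,110),41),onz(t,*c(115,393),41);print("left",a,b,np.arctan2(*(a-b)[[1,0]]))
print("rim top",onz(t,*c(286,396),195),"rim scene",onz(s,140+190/3.75,160+124/3.75,195))
g=onz(t,152,200,195);print("green",g)
E
```

```text
[[ 0.253  0.967 -0.001]
 [ 0.967 -0.253 -0.002]
 [-0.002 -0.    -1.   ]]
right side [ 747.29905319 -169.6560803    41.        ] [ 570.74915548 -205.27712229   41.        ] 0.19908911462413337
far [727.82663962 -54.84068504  71.        ] [ 751.25945363 -170.61055284   71.        ] 0.1997104213945647
near [542.11905087 -89.50431703  41.        ] [ 568.88959798 -207.00749474   41.        ] 0.22400480589066896
left [720.62539508 -49.73337318  41.        ] [542.11905087 -89.50431703  41.        ] 0.2192180275849317
rim top [ 515.92976531 -159.34956025  195.        ] rim scene [ 521.02409124 -160.34534861  195.        ]
green [552.20718521 208.57678605 195.        ]
```

Call:
move_arm --moves '[{"offset":[0,0,-0.06],"angular":[0,0,0],"claw":0},{"offset":[0,0,-0.06],"angular":[0,0,0],"claw":0},{"offset":[-0.0026,0.0574,0],"angular":[0,0,0.092],"claw":0},{"offset":[-0.0026,0.0574,0],"angular":[0,0,0.092],"claw":0},{"offset":[-0.0026,0.0574,0],"angular":[0,0,0.092],"claw":0},{"offset":[-0.0026,0.0574,0],"angular":[0,0,0.092],"claw":0},{"offset":[-0.0026,0.0574,0],"angular":[0,0,0.092],"claw":0}]'

```text
time: 0.98
eef_pos: [411.5, 470.6, 340.2]
tcp_rot: [2.86, 1.298, -0.002]
wrist_force: [0.7, 0.4, 0.7]
gripper_width: -0.001
```

Call:
move_arm --moves '[{"offset":[-0.0026,0.0574,0],"angular":[0,0,0.092],"claw":0},{"offset":[-0.0026,0.0574,0],"angular":[0,0,0.092],"claw":0},{"offset":[-0.0026,0.0574,0],"angular":[0,0,0.092],"claw":0},{"offset":[-0.0026,0.0574,0],"angular":[0,0,0.092],"claw":0},{"offset":[-0.0026,0.0574,0],"angular":[0,0,0.092],"claw":0},{"offset":[-0.0026,0.0574,0],"angular":[0,0,0.092],"claw":0},{"offset":[-0.0026,0.0574,0],"angular":[0,0,0.092],"claw":0},{"offset":[-0.0026,0.0574,0],"angular":[0,0,0.092],"claw":0},{"offset":[-0.0026,0.0574,0],"angular":[0,0,0.092],"claw":0},{"offset":[-0.0026,0.0574,0],"angular":[0,0,0.092],"claw":0},{"offset":[-0.0026,0.0574,0],"angular":[0,0,0.092],"claw":0},{"offset":[-0.0026,0.0574,0],"angular":[0,0,0.092],"claw":0}]'

```text
time: 2.48
eef_pos: [605.7, -155.0, 340.3]
tcp_rot: [3.117, -0.394, -0.002]
wrist_force: [1.1, -0.3, 0.5]
gripper_width: -0.002
```

Call:
move_arm --moves '[{"offset":[0,0,0],"angular":[0,0,0.1586],"claw":0},{"offset":[0,0,0],"angular":[0,0,0.1586],"claw":0},{"offset":[0,0,0],"angular":[0,0,0.1586],"claw":0},{"offset":[0,0,0],"angular":[0,0,0.1586],"claw":0},{"offset":[0,0,0],"angular":[0,0,0.1586],"claw":0},{"offset":[0,0,0],"angular":[0,0,0.1586],"claw":0},{"offset":[0,0,0],"angular":[0,0,0.1586],"claw":0},{"offset":[-0.005,0.046,0],"angular":[0,0,0],"claw":0},{"offset":[-0.005,0.046,0],"angular":[0,0,0],"claw":0},{"offset":[-0.005,0.046,0],"angular":[0,0,0],"claw":0},{"offset":[0,0,0],"angular":[0,0,0],"claw":0}]'

```text
time: 3.85
eef_pos: [465.1, -169.2, 341.5]
tcp_rot: [-2.438, 1.975, 0.002]
wrist_force: [0.2, 0.4, 0.8]
gripper_width: 0.002
```

```bash
python3 - <<'E'
from station import monitor, imaging
import cv2,numpy as np
from h import *
from scipy.spatial.transform import Rotation as R
s=monitor.read_state();print(s['eef_pos'],R.from_rotvec(s['tcp_rot']).as_matrix().round(3),s['qpos'])
f=imaging.grab_frame("scene");cv2.imwrite("pics/scene1.png",f["frame"][:,:,::-1])
p=s['eef_pos'];print(proj(f,p),proj(f,p-[0,0,19]))
E
```

```text
[ 465.1404248  -169.20039559  341.48180091] [[ 0.207 -0.978  0.002]
 [-0.978 -0.207  0.004]
 [-0.003 -0.002 -1.   ]] [-0.56041513  0.06955424  0.91437381  1.51945343 -0.05907941  1.57934709
 -1.00958007]
(np.float64(144.43925835447484), np.float64(77.9532068186929)) (np.float64(147.583586428266), np.float64(93.08704026087294))
```

View pics/scene1.png

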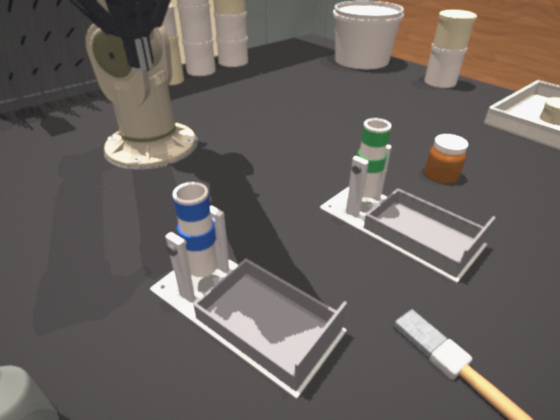

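Call:
move_arm --moves '[{"offset":[0,0,0.048],"angular":[0,0,0],"claw":0},{"offset":[0,0,0.048],"angular":[0,0,0],"claw":0},{"offset":[0,0,0.048],"angular":[0,0,0],"claw":0},{"offset":[0,0,0],"angular":[0,0,0],"claw":0}]'

```text
time: 4.4
eef_pos: [466.3, -166.7, 194.0]
tcp_rot: [2.44, -1.971, -0.009]
wrist_force: [-0.4, -0.3, 1.8]
gripper_width: -0.001
```

```bash
python3 - <<'E'
from station import monitor, imaging
import cv2,numpy as np
for n in("scene","top"):
  f=imaging.grab_frame(n)
  c=f["frame"][100:310,90:300] if n=="scene" else f["frame"][90:300,300:510]
  cv2.imwrite(f"pics/{n}2.png",cv2.resize(c,(588,588))[:,:,::-1])
E
```

```text
(no output)
```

View pics/scene2.png

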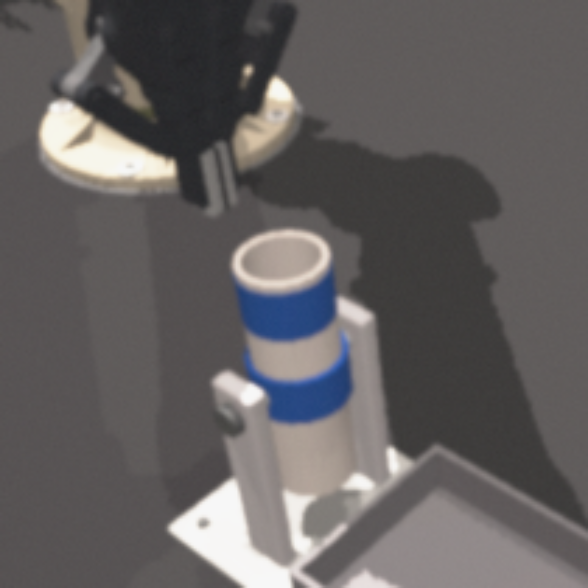

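View pics/top2.png

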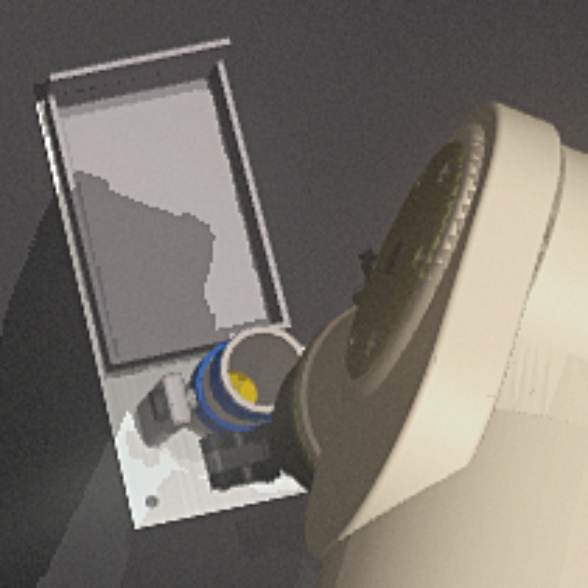

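The closed fingertips sit just behind the tube, at about (215,205) in the scene crop, with clear space between them and the rim. The top view agrees. Next I check the tip height and work out the push arc.

```bash
python3 - <<'E'
from h import *
f=pickle.load(open("f0.pkl","rb"))["scene"]
for z in(165,175,185):print(z,proj(f,(466.3,-166.7,z)))
X=np.array([.978,.208]);Y=np.array([-.208,.978]);p=np.array([466.3,-166.7])-[516.5,-159]
px,py=p@X,p@Y;pz=175;print(px,py)
s=55;h=24
for th in np.arange(0,2.16,.15):
    # tip corner contact; finger half thickness 11 while near-side: corner at +11 in x
    x=s*np.sin(th)-h*np.cos(th)-11;z=120+s*np.cos(th)+h*np.sin(th)
    print(round(th,2),"tipx %.1f z %.1f | dy %.1f dz(down) %.1f"%(x,z,-(x-px),-(z-pz)));px,pz=x,z
E
```

```text
165 (np.float64(170.64782084285216), np.float64(194.7933764834493))
175 (np.float64(169.53573141208076), np.float64(189.34136826369343))
185 (np.float64(168.39960701269132), np.float64(183.7715288310501))
-50.69719999999999 2.911000000000009
0.0 tipx -35.0 z 175.0 | dy -15.7 dz(down) -0.0
0.15 tipx -26.5 z 178.0 | dy -8.5 dz(down) -3.0
0.3 tipx -17.7 z 179.6 | dy -8.8 dz(down) -1.7
0.45 tipx -8.7 z 180.0 | dy -9.0 dz(down) -0.3
0.6 tipx 0.2 z 178.9 | dy -8.9 dz(down) 1.0
0.75 tipx 8.9 z 176.6 | dy -8.7 dz(down) 2.3
0.9 tipx 17.2 z 173.0 | dy -8.2 dz(down) 3.6
1.05 tipx 24.8 z 168.2 | dy -7.6 dz(down) 4.8
1.2 tipx 31.6 z 162.3 | dy -6.8 dz(down) 5.9
1.35 tipx 37.4 z 155.5 | dy -5.8 dz(down) 6.8
1.5 tipx 42.2 z 147.8 | dy -4.8 dz(down) 7.6
1.65 tipx 45.7 z 139.6 | dy -3.6 dz(down) 8.3
1.8 tipx 48.0 z 130.9 | dy -2.3 dz(down) 8.7
1.95 tipx 49.0 z 121.9 | dy -1.0 dz(down) 8.9
2.1 tipx 48.6 z 113.0 | dy 0.4 dz(down) 9.0
```

```bash
python3 - <<'E'
from station import monitor, imaging
import cv2,numpy as np
from h import *
s=monitor.read_state();print(s['eef_pos'])
f=imaging.grab_frame("scene");im=cv2.resize(f["frame"][130:230,130:230],(600,600),interpolation=cv2.INTER_CUBIC)[:,:,::-1].copy()
for z in(155,175,194):
  u,v=proj(f,(*s['eef_pos'][:2],z));cv2.circle(im,(int((u-130)*6),int((v-130)*6)),4,(0,0,255),1)
cv2.imwrite("pics/s3.png",im)
f=imaging.grab_frame("wrist");cv2.imwrite("pics/w3.png",f["frame"][:,:,::-1])
E
```

```text
[ 468.85516931 -167.94788266  198.05886591]
```

View pics/s3.png

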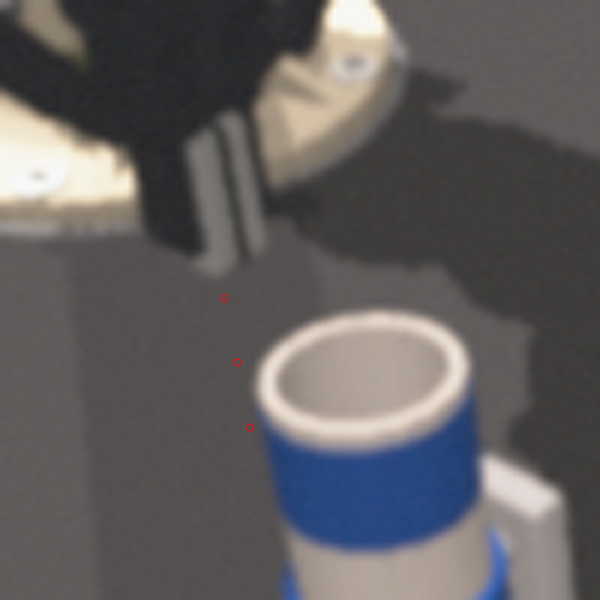

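View pics/w3.png

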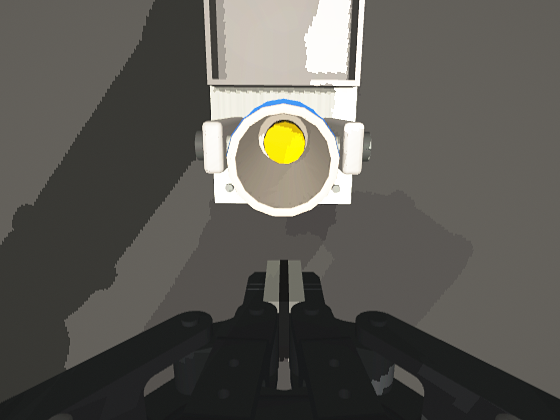

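```bash
python3 - <<'E'
from station import monitor, imaging
import cv2,numpy as np
from h import *
s=monitor.read_state();print(s['eef_pos'],s['wrist_force'])
w=imaging.grab_frame("wrist");f=imaging.grab_frame("scene")
print(w["T"].round(3),w["fx"],w["cx"],w["cy"])
def tri(a,b):
    (o1,d1),(o2,d2)=a,b
    t=np.linalg.lstsq(np.c_[d1,-d2],o2-o1,rcond=None)[0];p,q=o1+t[0]*d1,o2+t[1]*d2;return (p+q)/2,np.linalg.norm(p-q)
print("tip",tri(ray(w,284,262),ray(f,170.3,174)))
print("rim",tri(ray(w,284,158),ray(f,190.7,193)))
print("rim on195",onz(w,284,158,195))
print(proj(w,s['eef_pos']),proj(w,s['eef_pos']-[0,0,19]))
E
```

```text
[ 469.5330937  -168.21738314  199.04601568] [ 0.56460216  0.59317857 -0.58036137]
[[ 2.10000e-01  9.41000e-01  2.64000e-01  5.35278e+02]
 [-9.78000e-01  2.02000e-01  5.80000e-02 -1.54701e+02]
 [ 2.00000e-03 -2.70000e-01  9.63000e-01  3.53215e+02]
 [ 0.00000e+00  0.00000e+00  0.00000e+00  1.00000e+00]] 373.4676527214649 283.54382560466627 214.15661085938373
tip (array([ 475.96682416, -166.72384824,  207.16154455]), np.float64(3.4214776526028747))
rim (array([ 516.02979064, -158.72518964,  191.59871694]), np.float64(1.5456983130975372))
rim on195 [ 516.06057311 -159.30113319  195.        ]
(np.float64(281.6364229311142), np.float64(265.6981587062842)) (np.float64(281.75949067611725), np.float64(250.23091774313912))
```

Triangulating from the wrist and scene views puts the shut fingertips at about z = 207, roughly 25 mm above the nominal tip. I'll lower by 22 mm, which works under either reading, then advance and look.

Call:
move_arm --moves '[{"offset":[0,0,0.011],"angular":[0,0,0],"claw":0},{"offset":[0,0,0.011],"angular":[0,0,0],"claw":0},{"offset":[0,-0.008,0],"angular":[0,0,0],"claw":0},{"offset":[0,-0.008,0],"angular":[0,0,0],"claw":0},{"offset":[0,-0.008,-0.002],"angular":[0,0,0],"claw":0},{"offset":[0,-0.008,-0.002],"angular":[0,0,0],"claw":0},{"offset":[0,0,0],"angular":[0,0,0],"claw":0}]'

```text
time: 5.58
eef_pos: [500.4, -160.8, 179.2]
tcp_rot: [2.444, -1.974, 0.002]
wrist_force: [0.7, -1.2, 0.1]
gripper_width: -0.003
```

```bash
cat > look.py <<'E'
import sys
from station import monitor, imaging
import cv2,numpy as np
n=sys.argv[1]
s=monitor.read_state();X=np.array([.978,.208]);Y=np.array([-.208,.978]);p=s['eef_pos'][:2]-[516.5,-159]
print(s['time'],s['eef_pos'].round(1),"stand xy",(p@X).round(1),(p@Y).round(1),s['wrist_force'].round(1))
a=imaging.grab_frame("scene")["frame"][120:330,90:370];b=imaging.grab_frame("wrist")["frame"]
cv2.imwrite(f"pics/c{n}.png",np.vstack([cv2.resize(a,(400,300)),cv2.resize(b,(400,300))])[:,:,::-1])
E
python3 look.py 4
```

```text
5.575 [ 500.4 -160.8  179.2] stand xy -16.2 1.6 [ 0.7 -1.2  0.1]
```

View pics/c4.png

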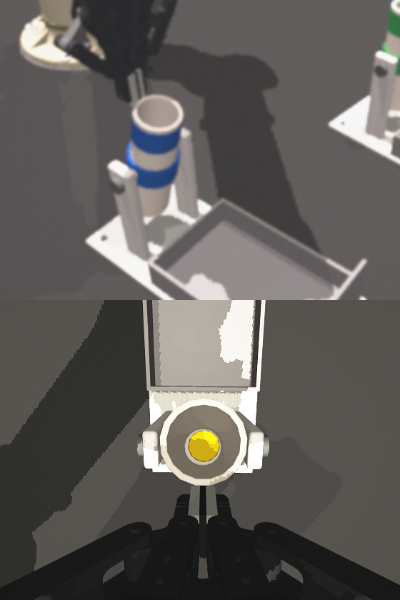

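Call:
move_arm --moves '[{"offset":[0,-0.009,0],"angular":[0,0,0],"claw":0},{"offset":[0,-0.009,0.001],"angular":[0,0,0],"claw":0},{"offset":[0,-0.009,0.002],"angular":[0,0,0],"claw":0},{"offset":[0,-0.008,0.004],"angular":[0,0,0],"claw":0},{"offset":[0,0,0],"angular":[0,0,0],"claw":0}]'

```text
time: 6.3
eef_pos: [534.3, -152.8, 171.4]
tcp_rot: [2.445, -1.973, -0.001]
wrist_force: [-0.0, 0.5, 0.6]
gripper_width: -0.004
```

```bash
python3 look.py 5
```

```text
6.3 [ 534.3 -152.8  171.4] stand xy 18.7 2.4 [-0.   0.5  0.6]
```

View pics/c5.png

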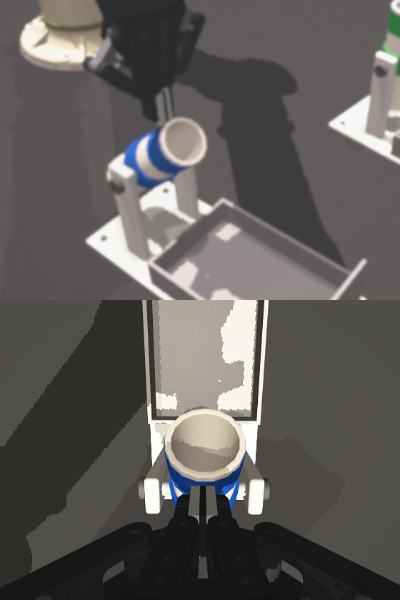

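The tube has tipped to about 1 rad, with the fingertip on the rim band. I'll continue along the arc.

Call:
move_arm --moves '[{"offset":[0,-0.0075,0.005],"angular":[0,0,0],"claw":0},{"offset":[0,-0.007,0.006],"angular":[0,0,0],"claw":0},{"offset":[0,-0.006,0.007],"angular":[0,0,0],"claw":0},{"offset":[0,-0.005,0.008],"angular":[0,0,0],"claw":0},{"offset":[0,-0.004,0.008],"angular":[0,0,0],"claw":0},{"offset":[0,0,0],"angular":[0,0,0],"claw":0}]'

```text
time: 7.15
eef_pos: [563.3, -146.8, 137.8]
tcp_rot: [-2.444, 1.973, -0.001]
wrist_force: [0.4, 0.2, 0.6]
gripper_width: -0.001
```

```bash
python3 look.py 6
```

```text
7.15 [ 563.3 -146.8  137.8] stand xy 48.3 2.2 [0.4 0.2 0.6]
```

View pics/c6.png

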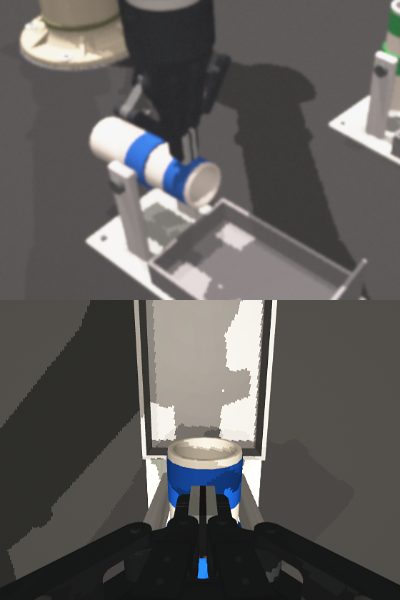

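The tube is now just past level, at about 1.7 rad. I'll push further down.

Call:
move_arm --moves '[{"offset":[0,-0.002,0.008],"angular":[0,0,0],"claw":0},{"offset":[0,-0.001,0.008],"angular":[0,0,0],"claw":0},{"offset":[0,0,0.006],"angular":[0,0,0],"claw":0},{"offset":[0,0,0],"angular":[0,0,0],"claw":0},{"offset":[0,0,0],"angular":[0,0,0],"claw":0}]'

```text
time: 7.88
eef_pos: [567.9, -146.1, 117.2]
tcp_rot: [-2.442, 1.971, -0.006]
wrist_force: [6.5, 1.9, 5.4]
gripper_width: 0.001
```

```bash
python3 look.py 7
```

```text
7.875 [ 567.9 -146.1  117.2] stand xy 52.9 1.9 [6.5 1.9 5.4]
```

View pics/c7.png

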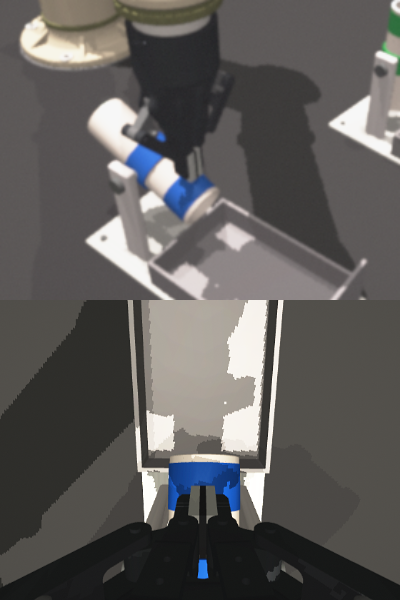

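Call:
move_arm --moves '[{"offset":[0,-0.008,0],"angular":[0,0,0],"claw":0},{"offset":[0,0,0.006],"angular":[0,0,0],"claw":0},{"offset":[0,0,0],"angular":[0,0,0],"claw":0},{"offset":[0,0,0],"angular":[0,0,0],"claw":0},{"offset":[0,0,0],"angular":[0,0,0],"claw":0}]'

```text
time: 8.6
eef_pos: [573.0, -145.1, 109.9]
tcp_rot: [2.443, -1.974, -0.0]
wrist_force: [3.9, -0.2, 2.0]
gripper_width: 0.003
```

```bash
python3 look.py 8
```

```text
8.6 [ 573.  -145.1  109.9] stand xy 58.2 1.8 [ 3.9 -0.2  2. ]
```

View pics/c8.png

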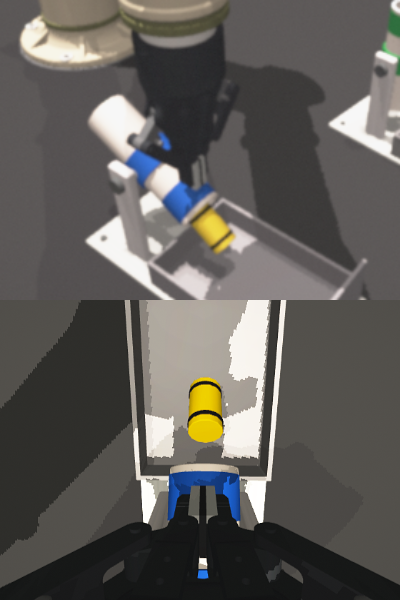

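The capsule has slid out into the tray. I'll retreat upward and check how it lies.

Call:
move_arm --moves '[{"offset":[0,-0.004,-0.02],"angular":[0,0,0],"claw":0},{"offset":[0,0,-0.04],"angular":[0,0,0],"claw":0},{"offset":[0,0,-0.05],"angular":[0,0,0],"claw":0},{"offset":[0,0,-0.05],"angular":[0,0,0],"claw":0},{"offset":[0,0.04,-0.04],"angular":[0,0,0],"claw":0},{"offset":[0,0.05,0],"angular":[0,0,0],"claw":0},{"offset":[0,0.05,0],"angular":[0,0,0],"claw":0},{"offset":[0,0,0],"angular":[0,0,0],"claw":0}]'

```text
time: 9.7
eef_pos: [436.1, -176.1, 310.0]
tcp_rot: [-2.436, 1.978, 0.004]
wrist_force: [0.6, 0.7, 0.2]
gripper_width: 0.004
```

```bash
python3 look.py 9; python3 - <<'E'
from station import imaging
import cv2,numpy as np
from h import *
f=imaging.grab_frame("top");im=f["frame"];cv2.imwrite("pics/top9.png",im[:,:,::-1])
s=imaging.grab_frame("scene")
X=np.array([.978,.208]);Y=np.array([-.208,.978])
for n,g in(("top",f),("scene",s)):
    h=cv2.cvtColor(g["frame"],cv2.COLOR_RGB2HSV);m=cv2.inRange(h,(22,150,90),(35,255,255))
    k,_,st,c=cv2.connectedComponentsWithStats(m)
    for i in range(1,k):
        if st[i,4]>40:
            p=onz(g,*c[i],24);q=p[:2]-[516.5,-159];print(n,st[i],c[i].round(0),"stand",(q@X).round(),(q@Y).round())
E
```

```text
9.7 [ 436.1 -176.1  310. ] stand xy -82.2 -0.0 [0.6 0.7 0.2]
top [344 142  18  20 231] [352. 151.] stand 166.0 4.0
top [350 159  14   9  65] [357. 162.] stand 143.0 1.0
scene [266 309  36  31 480] [283. 325.] stand 163.0 2.0
```

View pics/c9.png

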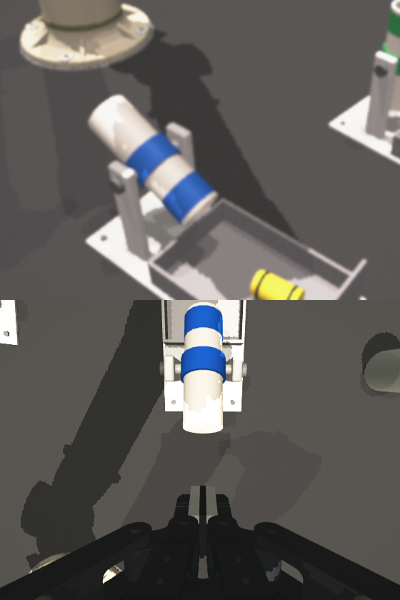

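View pics/top9.png

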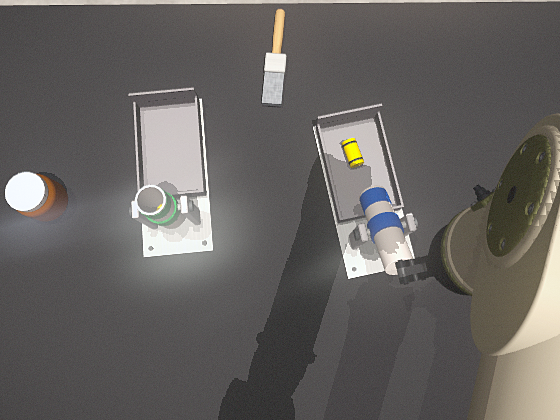

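The capsule lies in the tray at about stand x = 160, y = 3 mm. The green tube is unchanged, and the gripper is clear. I'll wait a second to confirm the capsule is at rest.

Call:
move_arm --moves '[{"offset":[0,0,0],"angular":[0,0,0],"claw":0},{"offset":[0,0,0],"angular":[0,0,0],"claw":0},{"offset":[0,0,0],"angular":[0,0,0],"claw":0},{"offset":[0,0,0],"angular":[0,0,0],"claw":0},{"offset":[0,0,0],"angular":[0,0,0],"claw":0},{"offset":[0,0,0],"angular":[0,0,0],"claw":0},{"offset":[0,0,0],"angular":[0,0,0],"claw":0},{"offset":[0,0,0],"angular":[0,0,0],"claw":0}]'

```text
time: 10.9
eef_pos: [440.2, -173.7, 310.0]
tcp_rot: [-2.444, 1.974, -0.0]
wrist_force: [0.3, -0.2, -0.4]
gripper_width: 0.0
```

```bash
python3 - <<'E'
from station import imaging,arm,monitor
import cv2,numpy as np
s=imaging.grab_frame("scene")
h=cv2.cvtColor(s["frame"],cv2.COLOR_RGB2HSV);m=cv2.inRange(h,(22,150,90),(35,255,255))
k,_,st,c=cv2.connectedComponentsWithStats(m)
i=1+np.argmax(st[1:,4]);print(st[i],c[i])
st_=monitor.read_state();print(st_['time'],st_['wrist_force'].round(1))
if np.hypot(*(c[i]-[283,325]))<2: print(arm.sign_off(),"signed")
E
```

```text
[266 309  36  31 483] [283.39337474 324.71428571]
10.95 [ 0.2 -0.1 -0. ]
the job is handed in; nothing more can be done
None signed
```

I tipped the blue-banded tube with the closed fingertips, pushing behind the rim and then down to roughly 2 rad by eye. Its capsule slid out into its own catch tray. I then backed the arm clear and handed the job in at about 11 s of the 40 s allowed.

**Last checks:**
- **Capsule:** it lies in the tray at about x = 163 mm, y = 2 mm in the blue stand's frame. Its pixel position had not changed after about a second.
- **Green tube:** it looks upright and unchanged in the top view. I did not measure its angle.
- **Arm:** the gripper is clear of everything and the wrist force is about 0 N.

**Did not agree or stood out:**
- **Fingertip height:** triangulating from the cameras put the shut fingertips about 25 mm above where the stated 19 mm tip reach would place them. I lowered the push by 22 mm to allow for that.
- **Brief contact:** the wrist force rose to about 8.6 N near the end of the tilt. The gripper linkage was probably touching the rising part of the tube. This is well below the 40 N limit.

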